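# Touch the pad that logs the thermometer case as put away

## Robot

A 6-joint arm with a two-finger parallel gripper is mounted at the origin on the work surface. World frame = base frame: x ahead of the robot, y to its left, z up, the work surface at z = 0. Lengths are in m, angles in rad, forces in N, time in s.
With the tool pointing down it reaches from about 0.3 to 0.875 m from the base axis. Payload 4.2 kg.
Tool frame: the origin (TCP) lies between the finger pads; the fingertips stand 8 mm ahead of it and the grasp point (between the pads) lies 11 mm behind it; y points along the fingers, x is the direction in which the jaws open and shut, and the axes are right-handed (so a half turn about y gives the same grasp; the last joint's range is limited). The gripper opens to 85 mm and grips with 20 to 120 N. Pads are 22 mm wide; open, the fingers measure 114 mm over their backs; the gripper's body (76 mm by 85 mm) begins 54 mm behind the grasp point. The pads swing forward as they close: fully open they stand 13 mm farther back than shut.
Start: joints at [-1.309, 0.32, 1.565, -0, 1.257, -0.02], TCP at [0.16, -0.552, 0.239] pointing down, gripper open.
Joint ranges: [-3.11, 3.11], [-0.84, 2.01], [0.21, 2.61], [-1.34, 4.49], [0.05, 2.63], [-2.56, 2.56]. Speed limits (rad/s): [2.57, 2.57, 3.14, 3.14, 3.14, 3.14].

## Interface

Orientations are given as a unit quaternion [x, y, z, w].
In Python, from cell import bot gives the robot as it stands.
- The arm moves only by the tool arm_command, never from a script. Its argument "moves" is a list of rows, each a list of 4 numbers: the shift along the tool's x, y, z in mm, then the turn about the tool's y in degrees. In form: [[tx, ty, tz, yaw], ...]. A call has 1 to 5 rows; each row shifts and turns the commanded pose from where the row before left it, along the tool's axes as they then stand; what a row does not reach is not made up. A row lasts 1/8 s, in which the tool goes at most 62.5 mm and 10.7 degrees, less where a joint would pass 70% of its speed; a pose out of reach is approached as far as the arm can. A call with a gripper value outside its range is refused whole. "grip" is the closure, from 0 (fully open) to 1 (shut), set as the call begins (left out, the last holds). The fingers move at their own pace and stop on an object; "squeeze" is the grip in N (left out, the last holds). Time passes only in rows, so rows that do not move let the fingers close. It gives the time, the measured TCP pose, the force and the opening at its end, in the units of the state.
- bot.observe(): the state, without advancing time (a new reading comes with each control period).
- bot.snapshot(name): name is "scene" or "side" or "wrist"; returns (picture, depth): 480x640x3 uint8, red, green, blue; 480x640 float32, m along the optical axis (not along the pixel's ray), 0 where there is no reading.
- bot.camera_model(name): a dict with "camera_matrix" (3x3 intrinsics, pixels), "eye" and "attitude" of the camera in the world. Camera axes: x right, y down, z forward; pixel columns grow to the right and rows downward; lengths in m; the calibration is good to about 2 mm. A picture is of the moment at which its call begins: read the wrist's pose just before it. camera_model takes no time and is no camera call; for the wrist camera it gives the pose at the moment of the call.
- bot.finish_job(): hands the job in, once; it reports no verdict.
Trained networks look in the newest picture that a camera, given by its name, has taken for a name from the list of things; names that differ only in an ending like _2 or _b are one class to them, and where a whole thing is asked for, a point or a joint stands for the part that bears it (a point fixed in the world has none). Each returns a list of dicts, best first, with "score" (0 to 1); they miss things now and then, are a little off and sometimes report something else, mostly with a low value. They report only what shows in the picture. A call takes as long as a camera call. They do not tell look-alikes from the thing itself.
- bot.cut_out(camera, target): "region" (480x640 bool, what is visible of it) and "centre" ([column, row] in pixels, amid what is visible of it).
- bot.pinpoint(camera, target): "centre" ([column, row] in pixels: a listed point, or the origin of a listed thing).
The state is a dict: "t": time; "joint_pos": joint angles; "joint_vel": joint speeds; "joint_torque": joint torques, N m; "eef_pos": TCP position; "eef_rot": TCP orientation; "ft_force": force on the tool from outside, world axes, zero at the start; "torque": the same for the moment, N m; "width": finger opening in m.
Only numpy, scipy, OpenCV 4.12 (cv2) and the standard library are available. Lean on these libraries where they do the work, as an engineer would, in place of code of your own. Each camera call takes 0.05 s, during which the arm holds its last target.

## Task

The blue thermometer case is back in the bedside rack: log it by lightly pressing, with the fingertips, the orange pad directly in front of the compartment where the case lies, and keep that pad gently pressed in for about two seconds. Then withdraw the fingers a good hand's breadth from the pads. Press no other pad, and do not touch, shift or pick up the case, the spoon, the bottle, the comb or the mug.

Things in the scene. Friction and masses are not known exactly. Their poses are not given: they have to be found in the camera images.
- rack: White plastic rack, fixed flat, 265 mm wide. Origin on the table; its x points away from the robot, y left, z up. Four open compartments, 60 x 180 mm inside, centred at x +20, y +97.5, +32.5, -32.5, -97.5 mm; walls 28 mm high, floor 5 mm. On the 10 mm high front ledge (x -133 to -75 mm) is an orange pad for each compartment, at x -104 mm and the same y.
- pad0 (a joint): Travel of the orange touch pad in front of the compartment that is first from the left as the robot sees it (rack y = +97.5 mm), in m: 0 = up, 0.010 = fully down. It sinks straight down against a soft spring (1.2 N to start, 4 N fully down) and comes up again when let go; it registers from about 0.003.
- pad0_top (a point): Centre of the upper face of pad0, an orange disc 34 mm across, 36 mm above the table when up, standing 14 mm proud of its fixed grey collar (50 mm across); it moves down with the pad.
- pad1 (a joint): Travel of the orange touch pad in front of the compartment that is second from the left as the robot sees it (rack y = +32.5 mm), in m: 0 = up, 0.010 = fully down. It sinks straight down against a soft spring (1.2 N to start, 4 N fully down) and comes up again when let go; it registers from about 0.003.
- pad1_top (a point): Centre of the upper face of pad1, an orange disc 34 mm across, 36 mm above the table when up, standing 14 mm proud of its fixed grey collar (50 mm across); it moves down with the pad.
- pad2 (a joint): Travel of the orange touch pad in front of the compartment that is third from the left as the robot sees it (rack y = -32.5 mm), in m: 0 = up, 0.010 = fully down. It sinks straight down against a soft spring (1.2 N to start, 4 N fully down) and comes up again when let go; it registers from about 0.003.
- pad2_top (a point): Centre of the upper face of pad2, an orange disc 34 mm across, 36 mm above the table when up, standing 14 mm proud of its fixed grey collar (50 mm across); it moves down with the pad.
- pad3 (a joint): Travel of the orange touch pad in front of the compartment that is last, at the right as the robot sees it (rack y = -97.5 mm), in m: 0 = up, 0.010 = fully down. It sinks straight down against a soft spring (1.2 N to start, 4 N fully down) and comes up again when let go; it registers from about 0.003.
- pad3_top (a point): Centre of the upper face of pad3, an orange disc 34 mm across, 36 mm above the table when up, standing 14 mm proud of its fixed grey collar (50 mm across); it moves down with the pad.
- case_center (a point): Centre of the blue plastic thermometer case, 135 x 28 x 18 mm (long along its x), lying lengthwise in one of the compartments.
- spoon_grip (a point): Handle of the stainless steel spoon, 142 mm long, lying lengthwise in another compartment. Leave alone.
- bottle_center (a point): Centre of the small empty amber glass bottle, 40 mm across and 75 mm tall, standing in another compartment. Leave alone.
- comb: Green plastic comb, 140 x 28 x 5 mm, lying lengthwise in another compartment; origin at the centre of its underside. Leave alone.
- mug_center (a point): Centre (half-way up) of the cream ceramic mug, 80 mm across and 90 mm tall with a handle, standing on the table at the left end of the rack. Leave alone.
Not all that is in view belongs to the job. Of the things shaped like the part that bears case_center, the blue one is meant.

How it is judged:
By the outcome, as a careful person would: the job done as asked, in the order asked, and still so for the second after the job is handed in, with the robot touching nothing.
It also fails if it takes over 35 s, if anything falls off the work surface, if the arm or the gripper's body presses on something with over 40 N, if the wrist force passes 120 N, or if a joint passes its speed limit or range.

## Working session

There is one attempt and no reset: what is moved stays moved. The work goes in short steps, Python scripts to look and compute and a tool call to move; the robot and the scene stay as the last step left them, time stands still between calls to the robot, and variables do not carry over. Pictures are saved under pics/ and viewed, and the job is handed in when it is done.

Besides the shell and the picture viewer there is one more tool, called as name([rows], argument=value, ...), one row to a line, values as JSON. arm_command: Moves the arm, as the interface text tells. Its arguments: {"type":"object","properties":{"moves":{"type":"array","items":{"type":"array","items":{"type":"number"}}},"grip":{"type":"number"},"squeeze":{"type":"number"}},"required":["moves"]}

```bash
mkdir -p pics
python3 - <<'E'
from cell import bot
import cv2, numpy as np
s=bot.observe();print(s['t'],s['eef_pos'],s['eef_rot'],s['width'],s['ft_force'])
for n in("scene","side"):
    p,d=bot.snapshot(n);cv2.imwrite(f'pics/{n}0.png',p[:,:,::-1]);np.save(f'pics/{n}0.npy',d)
    m=bot.camera_model(n);print(n,m)
    for t in ("case_center","pad0_top","pad1_top","pad2_top","pad3_top","rack"):
        for r in bot.pinpoint(n,t)[:4]:
            u,v=r['centre'];z=d[int(round(v)),int(round(u))];print(t,r['score'],u,v,z)
E
```

```text
0.0 [ 0.15979114 -0.55185287  0.23845361] [-0.56484735  0.42533551 -0.42434149  0.56566022] 0.08491126611327943 [-1.11746562 -0.03287902  0.12436502]
scene {'camera_matrix': array([[567.85855962,   0.        , 325.33203667],
       [  0.        , 567.85855962, 246.56927687],
       [  0.        ,   0.        ,   1.        ]]), 'eye': array([1.18645791, 0.32303821, 0.88542571]), 'attitude': array([ 0.50606277,  0.7923045 , -0.28706071, -0.18371226])}
case_center 0.94 252.2 177.3 1.2628711
case_center 0.85 167.7 244.1 1.134101
case_center 0.82 251.3 257.4 1.1062931
pad0_top 0.79 367.8 261.1 1.0846583
pad0_top 0.23 296.3 280.3 1.0278697
pad1_top 0.77 339.0 243.0 1.114671
pad1_top 0.7 368.6 258.5 1.0931506
pad1_top 0.69 291.1 210.6 1.1658336
pad2_top 0.57 316.0 227.5 1.1365803
pad3_top 0.76 291.2 214.3 1.1614052
rack 0.76 294.7 280.6 1.0279386
rack 0.24 430.6 317.2 1.0375342
side {'camera_matrix': array([[493.36214001,   0.        , 318.05786311],
       [  0.        , 493.36214001, 226.69198229],
       [  0.        ,   0.        ,   1.        ]]), 'eye': array([ 0.3362872 , -0.59493842,  0.60420385]), 'attitude': array([ 0.88353879, -0.1531266 ,  0.07517473, -0.43618828])}
case_center 0.81 373.8 307.2 0.7898745
case_center 0.74 278.1 405.3 0.6531328
case_center 0.68 456.2 389.7 0.67246795
pad0_top 0.59 292.4 233.3 0.9181839
pad1_top 0.57 293.3 252.1 0.8741015
pad1_top 0.56 355.8 277.2 0.8704941
pad2_top 0.76 299.8 277.5 0.82489574
pad3_top 0.54 301.4 308.4 0.7679608
```

View pics/scene0.png

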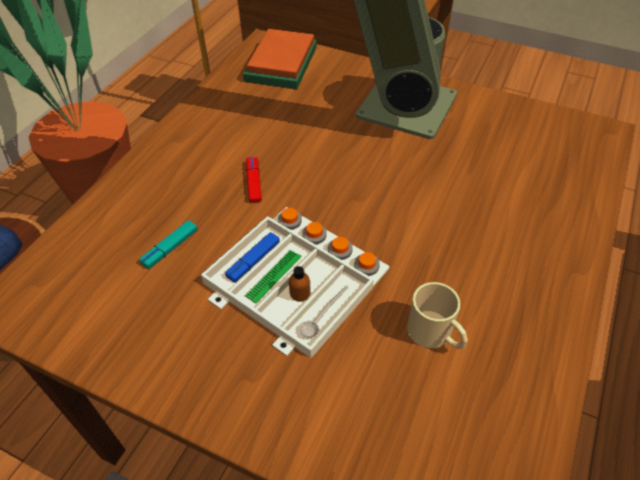

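View pics/side0.png

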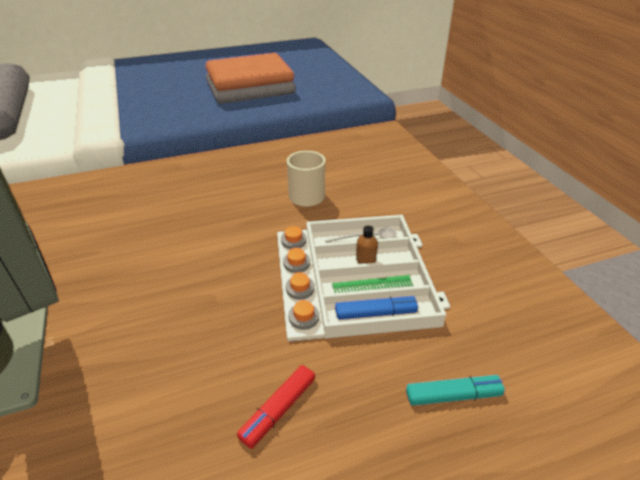

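The scene view shows the blue case at about (252,257), in the end compartment farthest from the mug, so it is the robot's rightmost. The side view has it at (376,307), behind the pad at (303,311). The red and teal cases lie on the table as look-alikes. The target is pad3, and I'll measure all four orange pads.

```bash
cat > h.py <<'E'
import cv2, numpy as np
from scipy.spatial.transform import Rotation as R
def ray(m,u,v):
    K=m['camera_matrix'];return R.from_quat(m['attitude']).apply([(u-K[0,2])/K[0,0],(v-K[1,2])/K[1,1],1.])
def atz(m,u,v,z):
    r=ray(m,u,v);return m['eye']+r*(z-m['eye'][2])/r[2]
def world(m,d):
    v,u=np.mgrid[:480,:640];K=m['camera_matrix']
    c=np.stack([(u-K[0,2])/K[0,0]*d,(v-K[1,2])/K[1,1]*d,d],-1)
    return R.from_quat(m['attitude']).apply(c.reshape(-1,3)).reshape(480,640,3)+m['eye']
def pads(img_rgb,d,m):
    h=cv2.cvtColor(img_rgb,cv2.COLOR_RGB2HSV);P=world(m,d)
    mask=((h[...,0]<16)&(h[...,0]>6)&(h[...,1]>215)&(h[...,2]>170)).astype(np.uint8)
    n,l,s,c=cv2.connectedComponentsWithStats(mask)
    for i in range(1,n):
        if 60<s[i,4]<8000:
            q=P[l==i]; top=q[abs(q[:,2]-.036)<.006]
            if len(top)>20 : print(c[i].round(1),s[i],'topmed',np.median(top,0).round(4),'mid',((top.min(0)+top.max(0))/2).round(4),len(top))
E
python3 - <<'E'
from cell import bot
from h import *
for n in("scene","side"):
    m=bot.camera_model(n);p=cv2.imread(f'pics/{n}0.png')[:,:,::-1].copy();d=np.load(f'pics/{n}0.npy');print(n);pads(p,d,m)
m=bot.camera_model("side");print([atz(m,u,v,.036).round(4) for u,v in((292.4,233.3),(296,257),(299.8,283),(303,311))],atz(m,376,307,.02))
s=bot.observe();print(R.from_quat(s['eef_rot']).as_matrix().round(3))
E
```

```text
scene
[289.8 213.8] [282 207  15  14 158] topmed [ 0.4935 -0.078   0.0354] mid [ 0.4917 -0.0794  0.0352] 146
[314.8 228.3] [307 222  15  14 162] topmed [ 0.5085 -0.0146  0.0351] mid [ 0.5061 -0.0153  0.0348] 154
[340.5 243.1] [332 236  16  15 176] topmed [0.5216 0.0482 0.0351] mid [0.5213 0.0473 0.0354] 160
[367.5 258.9] [359 252  16  15 179] topmed [0.5369 0.1109 0.035 ] mid [0.535  0.1107 0.0349] 171
side
[array([0.5334, 0.1007, 0.036 ]), array([0.5194, 0.0344, 0.036 ]), array([ 0.5056, -0.0299,  0.036 ]), array([ 0.4911, -0.0906,  0.036 ])] [ 0.60852423 -0.10769975  0.02      ]
[[ 0.278  0.     0.961]
 [-0.961 -0.     0.278]
 [ 0.    -1.     0.   ]]
```

Run:
```python
from h import *
p=cv2.imread('pics/side0.png')[215:345,265:345];cv2.imwrite('pics/sidecrop.png',cv2.resize(p,None,fx=5,fy=5,interpolation=0)[:600])
p=cv2.imread('pics/scene0.png')[195:285,265:400];cv2.imwrite('pics/scenecrop.png',cv2.resize(p,None,fx=5,fy=5,interpolation=0))
from cell import bot
m=bot.camera_model("side");P=world(m,np.load('pics/side0.npy'))
for u,v in((303,302),(303,306),(303,310),(303,314),(303,318)):print(u,v,P[v,u].round(4))
h=cv2.cvtColor(cv2.imread('pics/side0.png'),cv2.COLOR_BGR2HSV)
print(h[298:322,303])
```

```text
303 302 [ 0.4974 -0.0714  0.0348]
303 306 [ 0.4942 -0.0813  0.0368]
303 310 [ 0.4914 -0.0898  0.0373]
303 314 [ 0.4892 -0.0964  0.0359]
303 318 [ 0.4884 -0.0983  0.0291]
[[ 15  55 112]
 [ 12 101 166]
 [ 14 148 208]
 [ 15 172 226]
 [ 16 178 229]
 [ 16 181 230]
 [ 16 176 229]
 [ 16 177 229]
 [ 16 174 231]
 [ 16 181 228]
 [ 16 181 228]
 [ 16 176 228]
 [ 17 177 228]
 [ 16 177 229]
 [ 17 174 229]
 [ 16 172 230]
 [ 15 183 223]
 [ 14 190 205]
 [ 13 196 183]
 [ 12 199 173]
 [ 11 196 172]
 [ 12 201 169]
 [ 11 183 162]
 [ 12 133 144]]
```

View pics/sidecrop.png

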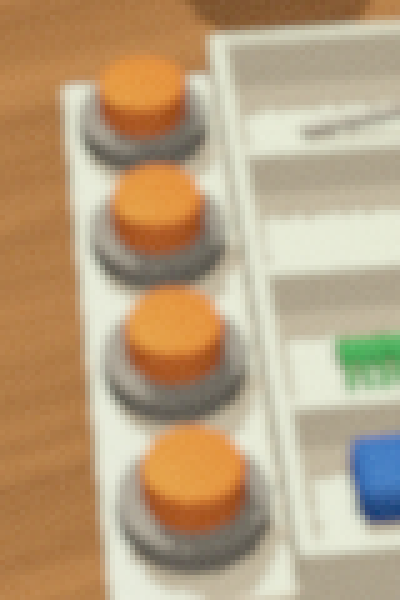

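View pics/scenecrop.png

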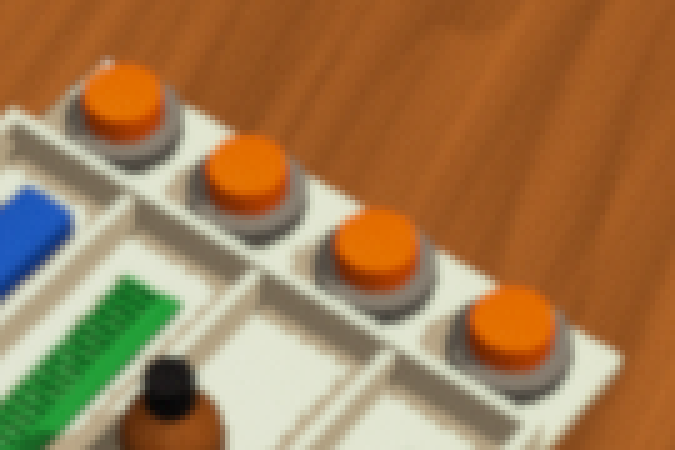

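Both views agree on pad3's top at about (0.493, -0.081, 0.036), and the pad spacing comes out near 65 mm with the rack at about -13° yaw. I'll move there with the gripper closed, staying high.

arm_command([
  [-30,0,37,0],
  [-30,0,37,0],
  [-30,0,37,0],
  [-30,0,37,0],
  [-30,0,37,0],
], grip=1, squeeze=20)

```text
t: 1.32
eef_pos: [0.2966, -0.3555, 0.2395]
eef_rot: [0.565, -0.425, 0.425, -0.565]
ft_force: [1.6, -1.2, 0.1]
width: -0.0
```

arm_command([
  [-30,0,37,0],
  [-30,0,37,0],
  [-30,0,37,0],
  [-30,0,37,0],
  [-30,0,37,0],
])

```text
t: 1.95
eef_pos: [0.4327, -0.1599, 0.2396]
eef_rot: [-0.565, 0.424, -0.425, 0.565]
ft_force: [0.3, 0.0, 0.2]
width: 0.0002
```

Run:
```python
from cell import bot
from h import *
s=bot.observe();M=R.from_quat(s['eef_rot']).as_matrix();print(s['t'],s['eef_pos'],s['width'],s['ft_force']);print(M.round(3))
m=bot.camera_model("wrist");p,d=bot.snapshot("wrist");cv2.imwrite('pics/w1.png',p[:,:,::-1]);pads(p,d,m)
print(M.T@(np.array([.4935,-.0815,.036])-s['eef_pos'])*1000)
```

```text
1.95 [ 0.43270631 -0.15993106  0.23959976] 0.0001669661777509584 [0.27987954 0.00649713 0.20508939]
[[ 0.278  0.001  0.961]
 [-0.961 -0.001  0.278]
 [ 0.001 -1.     0.001]]
[-58.57376272 203.6086883   80.07984346]
```

View pics/w1.png

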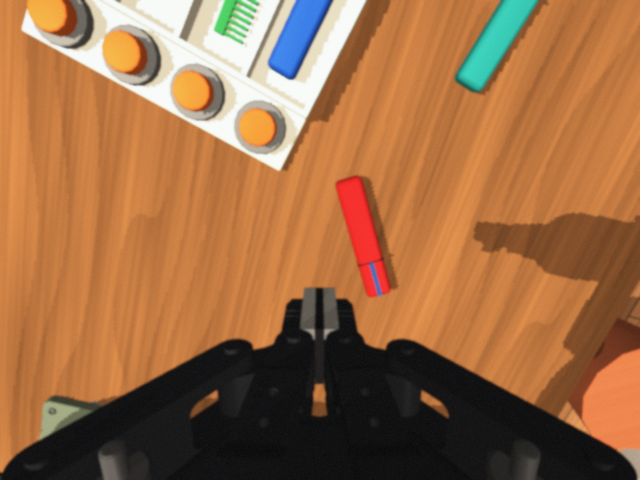

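The wrist view confirms it: the blue case at (300,40) sits behind the rightmost pad, pad3, at (257,127).

Run:
```python
from cell import bot
from h import *
m=bot.camera_model("wrist")
s=bot.observe();M=R.from_quat(s['eef_rot']).as_matrix()
for c in ((257,127),(192,90)):
  q=atz(m,*c,.036);print(q, M.T@(q-s['eef_pos'])*1000)
```

```text
[ 0.49674583 -0.07922954  0.036     ] [-55.98474589 204.08289925  79.41629151]
[ 0.5110409  -0.01669524  0.036     ] [-111.99367455  204.36503503  110.68620504]
```

arm_command([
  [-28,0,40,0],
  [-29,0,40,0],
  [0,50,0,0],
  [0,50,0,0],
  [0,40,0,0],
])

```text
t: 2.62
eef_pos: [0.4924, -0.0841, 0.0977]
eef_rot: [0.566, -0.425, 0.424, -0.565]
ft_force: [0.7, 0.9, -0.4]
width: 0.0003
```

Run:
```python
from cell import bot
from h import *
s=bot.observe();M=R.from_quat(s['eef_rot']).as_matrix();print(s['t'],s['eef_pos'],s['width'],s['ft_force'])
for n in("wrist","scene","side"):
    p,d=bot.snapshot(n);cv2.imwrite(f'pics/{n}2.png',p[:,:,::-1])
a=cv2.imread('pics/scene2.png')[180:280,240:380];b=cv2.imread('pics/side2.png')[210:350,250:390]
cv2.imwrite('pics/c2.png',np.hstack([cv2.resize(a,(400,400*100//140)),]) if 0 else np.hstack([cv2.resize(a[:, :100],(400,400)),cv2.resize(b,(400,400))]))
```

```text
2.625 [ 0.49239616 -0.08413621  0.09765917] 0.00029772454407560827 [ 0.70430051  0.88755116 -0.39747583]
```

View pics/c2.png

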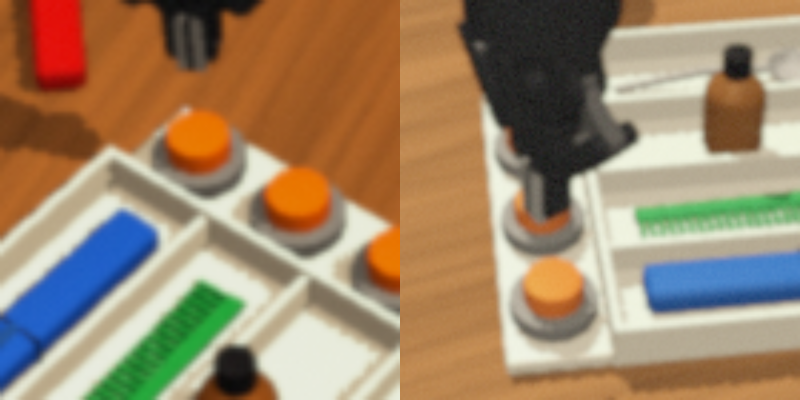

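View pics/wrist2.png

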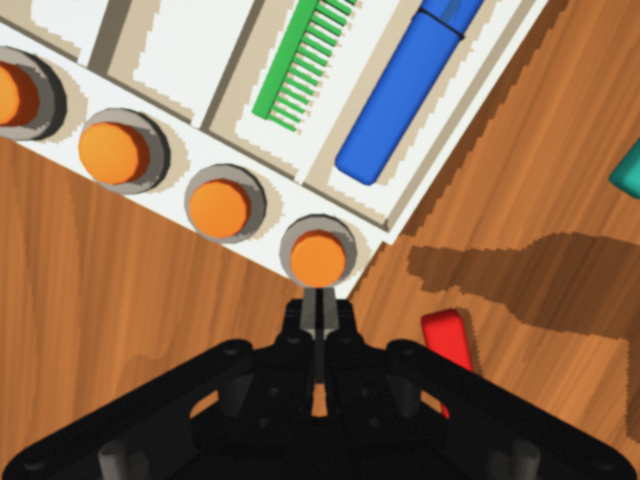

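The wrist view shows pad3 at (317,258), straight ahead of the fingertips, with no other pad near them. I'll refine the remaining offset.

Run:
```python
from cell import bot
from h import *
m=bot.camera_model("wrist");s=bot.observe();M=R.from_quat(s['eef_rot']).as_matrix();print(s['eef_pos'],s['ft_force'])
q=atz(m,317.5,259,.036);print(q, M.T@(q-s['eef_pos'])*1000)
```

```text
[ 0.49171515 -0.08419366  0.09813817] [-0.04783465  0.21060385 -0.78631303]
[ 0.49455571 -0.08271251  0.036     ] [-0.51853403 62.12683296  3.3768284 ]
```

arm_command([
  [-1,15,4,0],
  [0,15,0,0],
  [0,14,0,0],
  [0,0,0,0],
])

```text
t: 3.28
eef_pos: [0.4955, -0.0821, 0.0542]
eef_rot: [0.566, -0.426, 0.424, -0.565]
ft_force: [-0.6, 0.3, 0.2]
width: 0.0002
```

arm_command([
  [0,5,0,0],
  [0,3,0,0],
  [0,0,0,0],
])

```text
t: 3.65
eef_pos: [0.4964, -0.0822, 0.0473]
eef_rot: [0.565, -0.425, 0.425, -0.565]
ft_force: [0.5, 0.0, 0.1]
width: -0.0
```

arm_command([
  [0,3,0,0],
  [0,0,0,0],
  [0,0,0,0],
])

```text
t: 4.03
eef_pos: [0.4965, -0.0822, 0.0443]
eef_rot: [0.565, -0.425, 0.425, -0.565]
ft_force: [-0.3, 0.9, -0.5]
width: 0.0
```

arm_command([
  [0,3,0,0],
  [0,0,0,0],
])

```text
t: 4.28
eef_pos: [0.4967, -0.0822, 0.0413]
eef_rot: [-0.565, 0.425, -0.425, 0.565]
ft_force: [0.5, -0.1, 2.7]
width: -0.0001
```

arm_command([
  [0,3,0,0],
  [0,0,0,0],
])

```text
t: 4.53
eef_pos: [0.4966, -0.0823, 0.0383]
eef_rot: [-0.565, 0.425, -0.425, 0.565]
ft_force: [-0.4, -0.9, 2.8]
width: -0.0001
```

Run:
```python
from cell import bot
from h import *
s=bot.observe();print(s['t'],s['eef_pos'],s['ft_force'])
for n in("wrist","scene","side"):
    p,d=bot.snapshot(n);cv2.imwrite(f'pics/{n}3.png',p[:,:,::-1]);print(bot.observe()['ft_force'])
a=cv2.imread('pics/scene3.png')[180:280,240:340];b=cv2.imread('pics/side3.png')[230:350,250:370]
cv2.imwrite('pics/c3.png',np.hstack([cv2.resize(a,(400,400)),cv2.resize(b,(400,400))]))
```

```text
4.525 [ 0.49663732 -0.08225325  0.03826022] [-0.39043069 -0.86726815  2.77330761]
[0.31785258 0.00999856 3.30129078]
[-0.03011051  0.04532962  2.88544267]
[ 1.17063209 -0.32335917  2.98585446]
```

View pics/c3.png

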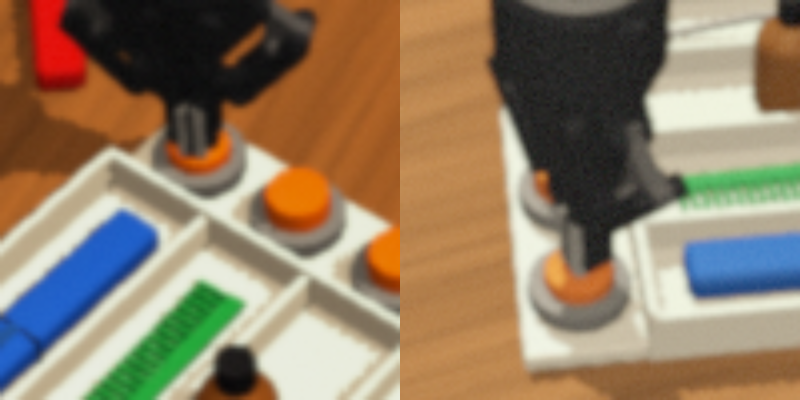

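Pad3 is down about 6 mm at roughly 2.9 N, which matches the spring. It has been registering since about t=4.25 (now 4.68), so I'll hold until about 6.4 and then withdraw straight up.

arm_command([
  [0,0,0,0],
  [0,0,0,0],
  [0,0,0,0],
  [0,0,0,0],
  [0,0,0,0],
])

```text
t: 5.3
eef_pos: [0.4967, -0.0822, 0.0384]
eef_rot: [-0.565, 0.425, -0.425, 0.565]
ft_force: [1.3, -0.2, 3.1]
width: -0.0001
```

arm_command([
  [0,0,0,0],
  [0,0,0,0],
  [0,0,0,0],
  [0,0,0,0],
  [0,0,0,0],
])

```text
t: 5.92
eef_pos: [0.4966, -0.0823, 0.0384]
eef_rot: [-0.565, 0.425, -0.425, 0.565]
ft_force: [1.6, 0.9, 2.8]
width: 0.0
```

arm_command([
  [0,0,0,0],
  [0,0,0,0],
  [0,0,0,0],
  [0,0,0,0],
])

```text
t: 6.42
eef_pos: [0.4966, -0.0823, 0.0384]
eef_rot: [-0.565, 0.425, -0.425, 0.565]
ft_force: [2.0, 0.1, 3.6]
width: 0.0003
```

arm_command([
  [0,-25,0,0],
  [0,-45,0,0],
  [0,-45,0,0],
  [0,-45,0,0],
  [0,-40,0,0],
])

```text
t: 7.05
eef_pos: [0.495, -0.082, 0.239]
eef_rot: [0.566, -0.426, 0.424, -0.565]
ft_force: [0.9, -0.8, -0.2]
width: -0.0001
```

arm_command([
  [0,0,0,0],
  [0,0,0,0],
])

```text
t: 7.3
eef_pos: [0.495, -0.082, 0.2369]
eef_rot: [0.566, -0.426, 0.424, -0.565]
ft_force: [-0.3, -0.2, -0.7]
width: 0.0004
```

Run:
```python
from cell import bot
from h import *
s=bot.observe();print(s['t'],s['eef_pos'],s['ft_force'])
for n in("scene","side"):
    p,d=bot.snapshot(n);cv2.imwrite(f'pics/{n}4.png',p[:,:,::-1]);print(n)
    if n=="scene":pads(p,d,bot.camera_model(n))
a=cv2.imread('pics/scene4.png')[140:380,190:430];b=cv2.imread('pics/side4.png')[150:350,250:450]
cv2.imwrite('pics/c4.png',np.hstack([cv2.resize(a,(400,400)),cv2.resize(b,(400,400))]))
```

```text
7.3 [ 0.49503751 -0.08195438  0.23689604] [-0.32434589 -0.24725109 -0.6696965 ]
scene
[289.9 213.9] [282 207  15  15 161] topmed [ 0.494  -0.0781  0.0352] mid [ 0.492 -0.079  0.035] 145
[314.7 228.4] [306 222  16  15 166] topmed [ 0.5088 -0.0148  0.0352] mid [ 0.5058 -0.0159  0.0347] 154
[340.5 243.3] [332 236  16  16 182] topmed [0.5232 0.0483 0.0353] mid [0.5207 0.048  0.0341] 170
[367.5 259.1] [359 252  16  16 184] topmed [0.5369 0.1112 0.0352] mid [0.5344 0.1108 0.0353] 172
side
```

View pics/c4.png

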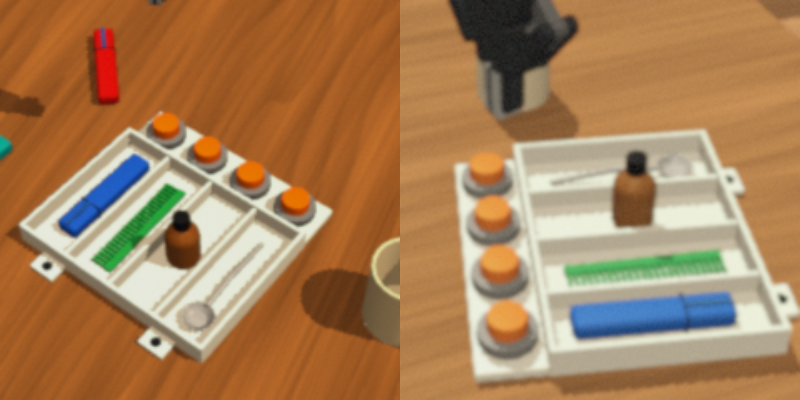

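All four pads are back up at about 35 mm, nothing has shifted, and the fingertips are about 190 mm above the pads.

```bash
python3 -c "
from cell import bot
print(bot.finish_job())"
```

```text
the job is handed in; nothing more can be done
None
```

I pressed pad3, the rightmost pad, directly in front of the compartment holding the blue case, and the job is handed in. I pressed it with the closed fingertips to about 6 mm travel at roughly 3 N, held it for a little over 2 s, then withdrew straight up.

- **After withdrawal:** the fingertips are about 190 mm above the pads and the measured tool force is back to about zero. All four pads read as up, with tops at about 35 mm.
- **Other objects:** the case, comb, bottle, spoon and mug look unmoved in the pictures.
- **Disagreement between checks:** the cameras differed by up to about 7 mm on the pad's position. I aimed at the average, and the close-up during the press showed the fingertips on the orange disc.
- **Time:** the whole job took about 7.4 s. No check failed.

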